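Rinse the blue cup and line up the drying row

TASK

Take the blue upturned cup off the bamboo drying board and press it, mouth down, onto the sprung star pad of the glass rinser until the pad is fully depressed, keeping it down for half a second. Then set the blue cup back gently, still mouth down, and get the two white cups, by sliding and without lifting them, into one even row with it: one cup on each of the three cork discs of the board. Leave the mug and the whisk where they are.

Things in the scene. Friction and masses are not known exactly. Their poses are not given: they have to be found in the camera images.
- cup_blue: The used cup: blue upturned handleless ceramic cup, a round tube closed on top: 62 mm outside diameter at the mouth and 60 mm near the top, 85 mm tall, wall 4 mm, about 0.2 kg. Origin: centre of the mouth, i.e. the middle of its underside; z points up to the closed end. Starts on the board, its mouth down.
- cup_white_a: White upturned handleless ceramic cup, a round tube closed on top: 62 mm outside diameter at the mouth and 60 mm near the top, 85 mm tall, wall 4 mm, about 0.2 kg. Origin: centre of the mouth, i.e. the middle of its underside; z points up to the closed end. Starts on the board, its mouth down.
- cup_white_b: Second white upturned handleless ceramic cup, a round tube closed on top: 62 mm outside diameter at the mouth and 60 mm near the top, 85 mm tall, wall 4 mm, about 0.2 kg. Origin: centre of the mouth, i.e. the middle of its underside; z points up to the closed end. Starts on the board, its mouth down.
- board: Fixed bamboo drying board, 170 mm (x) by 340 mm (y), 12 mm thick, with three cork discs inlaid flush in a row along its y, 100 mm apart. Origin: centre of its underside; the discs lie 30 mm from its middle towards its +x edge (away from the robot).
- disc_left (a point): Centre of the cork disc (60 mm wide, dark grey rim to 74 mm) at the board's +y end, on the board's top face, 12 mm over the table.
- disc_mid (a point): Centre of the middle cork disc, on the board's top face.
- disc_right (a point): Centre of the cork disc at the board's -y end, on the board's top face.
- rinser: Fixed glass rinser: round steel dish, 152 mm wide and 18 mm high, with a black star pad with white ribs above its middle. Origin: centre of its underside.
- pad_top (a point): Centre of the top of the rinser's sprung round pad, 84 mm wide, 42 mm over the table when free; moves down with the pad.
- rinser_pad (a joint): Travel of the sprung pad: 0 free, 0.010 m fully down at its stop. It begins to move at about 5 N and is fully down at about 11 N; springs back when released.
- mug: Grey ceramic mug, 80 mm wide and 95 mm tall with a side handle, upright at the left of the work area; leave alone. Origin: centre of its underside.
- whisk: Steel balloon whisk, 255 mm long, lying flat along its x; leave alone. Origin: under the middle of its length.

How it is judged:
On the way:
1. the blue cup, upright with its mouth down (within 0.15 rad) and centred on the pad within 12 mm, presses the rinser's pad fully down (at least 8.5 of its 10 mm) for 0.5 s (value of joint rinser_pad above 0.0085 m and horizontal distance between cup_blue and pad_top below 0.012 m and angle between cup_blue's own z axis and vertical below 0.15 rad and contact force between cup_blue and rinser above 4 N), for 0.5 s.
At the end, for the whole second after the job is handed in: On each of the three cork discs stands one of the three cups (any order), its centre within 10 mm of the disc's centre, mouth down on the board's top face, level within 0.1 rad, at rest and released; the rinser's pad has sprung back (less than 2 mm down) (horizontal distance between any of cup_blue, cup_white_a, cup_white_b and disc_left below 0.01 m and horizontal distance between any of cup_blue, cup_white_a, cup_white_b and disc_mid below 0.01 m and horizontal distance between any of cup_blue, cup_white_a, cup_white_b and disc_right below 0.01 m and angle between each of cup_blue, cup_white_a, cup_white_b's own z axis and vertical below 0.1 rad and height (world z) of cup_blue between 0.006 and 0.018 m and linear speed of each of cup_blue, cup_white_a, cup_white_b below 0.02 m/s and height (world z) of cup_white_a between 0.006 and 0.018 m and height (world z) of cup_white_b between 0.006 and 0.018 m and value of joint rinser_pad below 0.002 m); the robot touches nothing.
It fails at once if a white cup is lifted: its underside rises more than 20 mm above the board (slide the white cups, do not lift them) (height (world z) of any of cup_white_a, cup_white_b above 0.032 m).
It fails at once if a cup tips by more than 0.5 rad (angle between any of cup_blue, cup_white_a, cup_white_b's own z axis and vertical above 0.5 rad).
It fails at once if the blue cup is dropped or knocked: it moves faster than 0.35 m/s while the fingers do not touch it (a fall of some 6 mm) (contact force between cup_blue and the fingers below 0.05 N and linear speed of cup_blue above 0.35 m/s).
It fails at once if the mug or the whisk is moved by more than 30 mm (distance of any of mug, whisk from where it was at the start of the episode above 0.03 m).
It also fails if it takes over 58 s, if anything falls off the work surface, if the arm or the gripper's body presses on something with over 40 N, if the wrist force passes 120 N, or if a joint passes its speed limit or range.

ROBOT

A 7-joint arm with a two-finger parallel gripper is mounted at the origin on the work surface. World frame = base frame: x ahead of the robot, y to its left, z up, the work surface at z = 0. Lengths are in m, angles in rad, forces in N, time in s.
With the tool pointing down it reaches from about 0.4 to 0.85 m from the base axis. Payload 10.4 kg.
Tool frame: the origin (TCP) lies at the very end of the fingers, on their centre line; the grasp point (between the pads) lies 19 mm behind it; z points along the fingers, y is the line along which they close (so a half turn about z gives the same grasp; the last joint's range is limited). The gripper opens to 85 mm and grips with 20 to 120 N. Pads are 22 mm wide; open, the fingers measure 114 mm over their backs; the gripper's body (76 mm by 85 mm) begins 54 mm behind the grasp point. The pads swing forward as they close: fully open they stand 13 mm farther back than shut.
Start: joints at [-1.201, 0.332, -0.065, 1.46, 0.022, 1.35, -0.088], TCP at [0.239, 0.577, 0.231] pointing down, gripper open.
Joint ranges: [-2.6, 2.6], [-0.5, 2.12], [-1.47, 1.34], [0.16, 2.42], [-1.27, 4.41], [0.06, 2.06], [-2.6, 2.6]. Speed limits (rad/s): [2.22, 2.22, 2.79, 2.79, 3.14, 3.14, 3.14].

INTERFACE

Orientations are given as a unit quaternion [w, x, y, z].
In Python, from cell import * gives the robot as it stands.
- The arm moves only by the tool send_rows, never from a script. Its argument "motion" is a list that holds one entry, the list of rows, each a list of 7 numbers: the shift along the world's x, y, z in units of 50 mm (1.0 is 50 mm), then the turn, a rotation vector about the world's x, y, z in units of 5 degrees (1.0 is 5 degrees), then the opening, from -1 (shut) to 1 (fully open), so that 0 is half open. In form: [[[x, y, z, wx, wy, wz, gripper], ...]]. A call has 1 to 20 rows; each row is the pose to reach, as a shift and turn from the pose commanded when the call began; what a row does not reach only later rows make up. A row lasts 1/10 s, in which the tool goes at most 50 mm and 8.59 degrees, less where a joint would pass 70% of its speed; a pose out of reach is approached as far as the arm can. A call with a gripper value outside its range is refused whole. The fingers move at their own pace and stop on an object; "grip_force" is the grip in N (left out, the last holds). Time passes only in rows, so rows that repeat a pose let the fingers close. It gives the time, the measured TCP pose, the force, the opening and the grip force at its end, in the units of the state.
- state(): the state, without advancing time (a new reading comes with each control period).
- snapshot(name): name is "side" or "top"; returns a dict with "color" (384x512x3 uint8, red, green, blue), "mtx" (3x3 intrinsics, pixels), "origin" and "rotation" of the camera in the world. Camera axes: x right, y down, z forward; pixel columns grow to the right and rows downward; lengths in m; the calibration is good to about 2 mm. A picture is of the moment at which its call begins. There is no depth.
- hand_in(): hands the job in; it is judged then, once.
Trained networks look in the newest picture that a camera, given by its name, has taken for a name from the list of things; names that differ only in an ending like _2 or _b are one class to them, and where a whole thing is asked for, a point or a joint stands for the part that bears it (a point fixed in the world has none). Each returns a list of dicts, best first, with "score" (0 to 1); they miss things now and then, are a little off and sometimes report something else, mostly with a low value. They report only what shows in the picture. A call takes as long as a camera call.
- regions_of(camera, query): "region" (384x512 bool, what is visible of it) and "extent" ([left, top, right, bottom] in pixels, round what is visible of it).
The state is a dict: "time_s": time; "joint_pos": joint angles; "joint_velocities": joint speeds; "joint_efforts": joint torques, N m; "tcp_pos": TCP position; "tcp_rot": TCP orientation; "wrist_force": force on the tool from outside, world axes, zero at the start; "wrist_torque": the same for the moment, N m; "opening": finger opening in m; "finger_force": force on a finger pad.
Only numpy, scipy, OpenCV 4.12 (cv2) and the standard library are available. Lean on these libraries where they do the work, as an engineer would, in place of code of your own. Each camera call takes 0.05 s, during which the arm holds its last target. There are 200 camera calls.

## Working session

There is one attempt and no reset: what is moved stays moved. The work goes in short steps, Python scripts to look and compute and a tool call to move; the robot and the scene stay as the last step left them, time stands still between calls to the robot, and variables do not carry over. Pictures are saved under pics/ and viewed, at most 10 in all, crops included, and the job is handed in when it is done.

Besides the shell and the picture viewer there is one more tool, called after "Emit:" as a command line: name --argument value ..., lists and objects as JSON in quotes. send_rows: Moves the arm, as the interface text tells. Its arguments: {"type":"object","properties":{"motion":{"type":"array","items":{"type":"array","items":{"type":"array","items":{"type":"number"}}}},"grip_force":{"type":"number"}},"required":["motion"]}

```bash
mkdir -p pics; cat > h.py <<'E'
from cell import *
import numpy as np, cv2
def ray(s,u,v):
    d=np.array(s["rotation"])@np.linalg.inv(np.array(s["mtx"]))@np.array([u,v,1.]); return np.array(s["origin"]),d
def atz(s,u,v,z):
    o,d=ray(s,u,v); return o+d*(z-o[2])/d[2]
def proj(s,P):
    p=np.array(s["mtx"])@np.array(s["rotation"]).T@(np.array(P)-np.array(s["origin"])); return p[:2]/p[2]
E
python3 - <<'E'
from h import *
ims=[]
for c in("top","side"):
    s=snapshot(c); cv2.imwrite(f"pics/{c}0.png",s["color"][:,:,::-1]); print(c,np.round(s["origin"],3),np.round(s["rotation"],2).tolist(),np.round(s["mtx"],0).tolist())
    for q in("cup_blue","cup_white_a","board","rinser","pad_top","mug","whisk"):
        for r in regions_of(c,q)[:3]:
            m=r["region"]; v,u=np.nonzero(m); print(q,round(r["score"],2),np.round(r["extent"]),u.mean().round(1),v.mean().round(1))
print(state()["tcp_rot"],state()["time_s"])
E
```

```text
top [ 0.283 -0.054  1.349] [-0.07, 0.71, -0.7, 0.06] [[396.0, 0.0, 251.0], [0.0, 396.0, 195.0], [0.0, 0.0, 1.0]]
cup_blue 0.8 [261. 174. 281. 197.] 268.2 183.8
cup_blue 0.17 [247. 158. 349. 210.] 295.9 182.6
cup_white_a 0.66 [292. 174. 311. 196.] 299.1 183.8
cup_white_a 0.6 [319. 167. 342. 191.] 329.2 179.4
board 0.6 [248. 159. 347. 210.] 297.0 182.7
rinser 0.87 [172. 154. 215. 194.] 189.6 174.0
pad_top 0.29 [244. 159. 349. 209.] 296.9 182.5
mug 0.9 [ 83. 202. 123. 229.] 102.9 214.8
mug 0.65 [383. 183. 409. 260.] 400.9 236.1
whisk 0.93 [396. 213. 413. 258.] 401.8 238.3
whisk 0.55 [317. 170. 341. 190.] 329.2 179.5
whisk 0.24 [261. 178. 277. 193.] 268.1 184.1
side [ 0.116 -0.751  1.018] [-0.33, 0.91, -0.24, 0.09] [[356.0, 0.0, 250.0], [0.0, 356.0, 192.0], [0.0, 0.0, 1.0]]
cup_blue 0.97 [255. 181. 276. 212.] 265.0 198.8
cup_blue 0.52 [271. 204. 290. 234.] 281.2 219.3
cup_white_a 0.64 [270. 206. 293. 235.] 281.4 219.2
cup_white_a 0.62 [291. 223. 311. 255.] 302.3 239.1
cup_white_a 0.33 [257. 184. 277. 214.] 264.7 198.4
board 0.86 [241. 183. 336. 275.] 286.1 232.2
rinser 0.78 [221. 144. 259. 168.] 238.8 156.7
pad_top 0.6 [228. 144. 247. 158.] 238.3 150.7
mug 0.82 [168. 109. 190. 136.] 177.6 122.5
whisk 0.6 [275. 290. 334. 370.] 301.2 333.0
whisk 0.54 [242. 183. 332. 276.] 285.6 233.0
[1.68508719e-05 1.95137231e-01 9.80775947e-01 4.94356620e-05] 0.8
```

```bash
cat > h.py <<'E'
from cell import *
import numpy as np, cv2
from scipy.spatial.transform import Rotation as R
from scipy.optimize import least_squares
def mat(s):
    q=np.array(s["rotation"],float)
    return q if q.size==9 else R.from_quat(q[[1,2,3,0]]).as_matrix()
def atz(s,u,v,z):
    d=mat(s)@np.linalg.inv(np.array(s["mtx"]))@np.array([u,v,1.]); o=np.array(s["origin"]); return o+d*(z-o[2])/d[2]
def proj(s,P):
    p=np.array(s["mtx"])@mat(s).T@(np.atleast_2d(P)-np.array(s["origin"])).T; return (p[:2]/p[2]).T
E
python3 - <<'E'
from h import *
T=snapshot("top");S=snapshot("side")
print(mat(T).round(2).tolist(),mat(S).round(2).tolist())
for n,s,z in(("blue",(268.2,183.8),.07),("w1",(299.1,183.8),.07),("w2",(329.2,179.4),.07),("board",(297,182.7),.012),("rinser",(193,174),.02),("mug",(103,215),.05),("whisk",(402,238),.01)): print(n,atz(T,*s,z).round(3))
for n,s,z in(("blue",(265,198.8),.05),("w1",(281.3,219.2),.05),("w2",(302.3,239.1),.05),("rinser",(238.8,156.7),.02),("pad",(238.3,150.7),.042)): print(n,atz(S,*s,z).round(3))
a=cv2.resize(T["color"][140:270,80:420,::-1],None,fx=2.35,fy=2.35,interpolation=2); b=cv2.resize(S["color"][130:290,200:350,::-1],None,fx=3.6,fy=3.6,interpolation=2)
cv2.imwrite("pics/a.png",a);cv2.imwrite("pics/b.png",b)
E
```

```text
[[0.02, -0.98, 0.18], [-1.0, -0.02, 0.02], [-0.02, -0.18, -0.98]] [[0.87, -0.37, 0.32], [-0.49, -0.67, 0.56], [0.01, -0.65, -0.76]]
blue [ 0.555 -0.086  0.07 ]
w1 [ 0.557 -0.188  0.07 ]
w2 [ 0.573 -0.287  0.07 ]
board [ 0.573 -0.186  0.012]
rinser [0.596 0.173 0.02 ]
mug [0.444 0.462 0.05 ]
whisk [ 0.389 -0.538  0.01 ]
blue [ 0.555 -0.09   0.05 ]
w1 [ 0.558 -0.193  0.05 ]
w2 [ 0.575 -0.292  0.05 ]
rinser [0.589 0.168 0.02 ]
pad [0.592 0.179 0.042]
```

View pics/a.png

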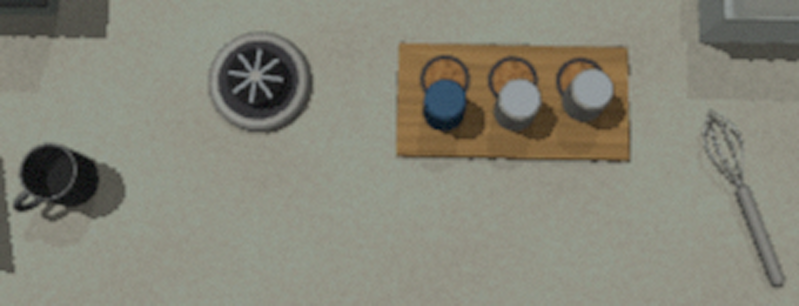

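View pics/b.png

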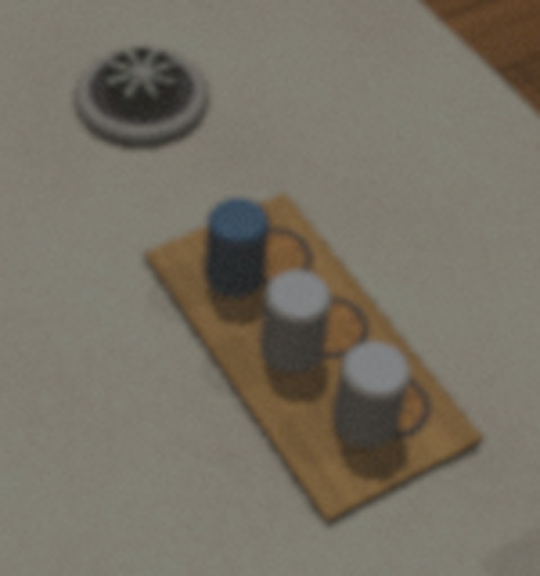

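```bash
cat >> h.py <<'E'
a=np.linspace(0,2*np.pi,40)
def cyl(x,y,z0,z1,r0,r1): return np.vstack([np.c_[x+r*np.cos(a),y+r*np.sin(a),0*a+z] for z,r in((z0,r0),(z1,r1))])
def feat(p):
    p=cv2.convexHull(p.astype(np.float32))[:,0]; m=cv2.moments(p); return np.array([m["m10"]/m["m00"],m["m01"]/m["m00"]])
def cent(r):
    v,u=np.nonzero(r["region"]); return np.array([u.mean(),v.mean()])
def fitcyl(obs,dims,x0):   # obs: list of (snap, centroid)
    f=lambda q:np.concatenate([feat(proj(s,cyl(q[0],q[1],*dims)))-c for s,c in obs])
    r=least_squares(f,x0); return r.x,r.fun
def detect(c,query,guesses,dims,n=1):
    "fit nearest region to every guess"
    out=[[] for _ in guesses]
    for _ in range(n):
        s=snapshot(c); rs=[r for r in regions_of(c,query) if r["score"]>.3]
        for i,g in enumerate(guesses):
            p=feat(proj(s,cyl(g[0],g[1],*dims)))
            best=min(rs,key=lambda r:np.linalg.norm(cent(r)-p),default=None)
            if best is not None and np.linalg.norm(cent(best)-p)<10: out[i].append((s,cent(best)))
    return out
CUP=(.012,.097,.031,.030)
def cups(gs,blue=True,dims=CUP,n=3):
    q=["cup_blue"] if blue else ["cup_white_a"]
    for c in("top","side"):
        for i,o in enumerate(detect(c,q[0],gs,dims,n)):
            if o: x,f=fitcyl(o,dims,gs[i]); print(q[0],c,len(o),x.round(4))
E
python3 - <<'E'
from h import *
cups([(.555,-.088)]); cups([(.557,-.19),(.574,-.29)],False)
for c in("top","side"):
    for q,d in(("rinser",(0,.018,.076,.076)),):
        o=detect(c,q,[(.595,.17)],d,3)[0]
        if o: print(q,c,fitcyl(o,d,(.595,.17))[0].round(4))
    s=snapshot(c); hsv=cv2.cvtColor(s["color"],cv2.COLOR_RGB2HSV)
    g=regions_of(c,"board")[0]; l,t,r,b=map(int,g["extent"])
    m=((hsv[:,:,0]>5)&(hsv[:,:,0]<28)&(hsv[:,:,1]>90)).astype(np.uint8); k=np.zeros_like(m);k[t-4:b+5,l-4:r+5]=1
    m=cv2.morphologyEx(m*k,cv2.MORPH_OPEN,np.ones((3,3)))
    for nm,mm in(("col",m),("net",g["region"].astype(np.uint8))):
        v,u=np.nonzero(mm); P=np.array([atz(s,x,y,.012)[:2] for x,y in zip(u,v)])*1000
        print(c,nm,np.round(cv2.minAreaRect(P.astype(np.float32)),1) if 0 else cv2.minAreaRect(P.astype(np.float32)))
E
```

```text
cup_blue top 3 [ 0.5569 -0.0872]
cup_blue side 3 [ 0.5531 -0.0932]
cup_white_a top 3 [ 0.5593 -0.1891]
cup_white_a top 2 [ 0.575  -0.2886]
cup_white_a side 3 [ 0.555  -0.1957]
cup_white_a side 3 [ 0.5719 -0.2945]
rinser top [0.5983 0.187 ]
top col ((572.4259643554688, -189.1653594970703), (337.0690002441406, 168.84730529785156), 89.79187774658203)
top net ((574.4736938476562, -187.3018798828125), (339.38189697265625, 170.9467010498047), 89.80940246582031)
rinser side [0.5936 0.1817]
side col ((570.79248046875, -194.59475708007812), (338.482177734375, 168.38685607910156), 89.80859375)
side net ((569.7914428710938, -194.55992126464844), (177.6998748779297, 344.4605407714844), 0.017004990950226784)
```

Emit:
send_rows --motion '[[[6.32,-13.34,-0.6,0,0,-13.5,1],[6.32,-13.34,-0.6,0,0,-13.5,1],[6.32,-13.34,-0.6,0,0,-13.5,1],[6.32,-13.34,-0.6,0,0,-13.5,1],[6.32,-13.34,-0.6,0,0,-13.5,1],[6.32,-13.34,-0.6,0,0,-13.5,1],[6.32,-13.34,-0.6,0,0,-13.5,1],[6.32,-13.34,-0.6,0,0,-13.5,1],[6.32,-13.34,-0.6,0,0,-13.5,1],[6.32,-13.34,-0.6,0,0,-13.5,1],[6.32,-13.34,-0.6,0,0,-13.5,1],[6.32,-13.34,-0.6,0,0,-13.5,1],[6.32,-13.34,-0.6,0,0,-13.5,1],[6.32,-13.34,-0.6,0,0,-13.5,1],[6.32,-13.34,-0.6,0,0,-13.5,1],[6.32,-13.34,-0.6,0,0,-13.5,1],[6.32,-13.34,-0.6,0,0,-13.5,1],[6.32,-13.34,-0.6,0,0,-13.5,1],[6.32,-13.34,-0.6,0,0,-13.5,1],[6.32,-13.34,-0.6,0,0,-13.5,1]]]'

```text
time_s: 4.9
tcp_pos: [0.5552, -0.0884, 0.2015]
tcp_rot: [-0.0, 0.707, 0.708, 0.0]
wrist_force: [0.5, 0.4, 0.3]
opening: 0.0852
finger_force: 0.0
```

Emit:
send_rows --motion '[[[0,0,-0.5,0,0,0,1],[0,0,-1,0,0,0,1],[0,0,-1.4,0,0,0,1],[0,0,-1.7,0,0,0,1],[0,0,-2,0,0,0,1],[0,0,-2.3,0,0,0,1],[0,0,-2.6,0,0,0,1],[0,0,-2.9,0,0,0,1],[0,0,-2.9,0,0,0,1],[0,0,-2.9,0,0,0,1]]]'

```text
time_s: 5.9
tcp_pos: [0.5552, -0.0897, 0.0562]
tcp_rot: [-0.0, 0.707, 0.707, -0.0]
wrist_force: [0.4, -0.0, -0.2]
opening: 0.0852
finger_force: 0.0
```

```bash
python3 - <<'E'
from h import *
T=snapshot("top");S=snapshot("side")
a=cv2.resize(T["color"][150:220,240:350,::-1],None,fx=4,fy=4,interpolation=2); b=cv2.resize(S["color"][150:280,230:340,::-1],None,fx=3,fy=3,interpolation=2)
c=np.zeros((max(a.shape[0],b.shape[0]),a.shape[1]+b.shape[1],3),np.uint8);c[:a.shape[0],:a.shape[1]]=a;c[:b.shape[0],a.shape[1]:]=b
cv2.imwrite("pics/c.png",c)
print(atz(T,189.1,172.1,.042),atz(S,238.9,149.8,.042), state()["wrist_force"])
E
```

```text
[0.59706886 0.18311088 0.042     ] [0.5970479  0.18260877 0.042     ] [ 0.54939044 -0.38907603  1.5463168 ]
```

View pics/c.png

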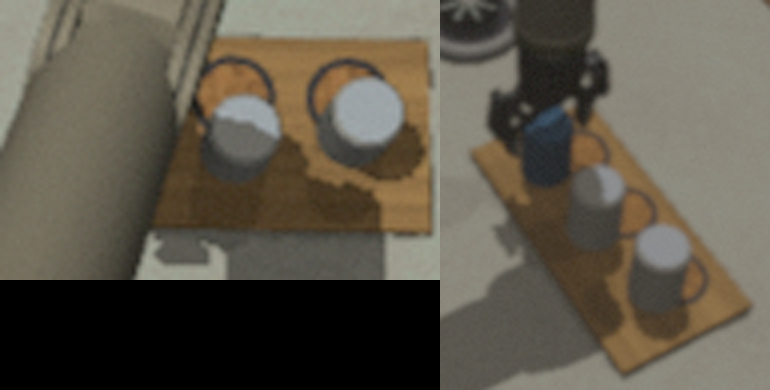

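The side view (right half) shows the fingers either side of the blue cup, around (545,120), with both white cups untouched. I'll close the fingers next.

Emit:
send_rows --motion '[[[0,0,0,0,0,0,-0.2],[0,0,0,0,0,0,-0.2],[0,0,0,0,0,0,-0.2],[0,0,0,0,0,0,-0.2],[0,0,0,0,0,0,-0.2],[0,0,0,0,0,0,-0.2],[0,0,0,0,0,0,-0.2],[0,0,0,0,0,0,-0.2]]]' --grip_force 60

```text
time_s: 6.8
tcp_pos: [0.5559, -0.0896, 0.0575]
tcp_rot: [0.0, 0.707, 0.707, 0.001]
wrist_force: [-1.4, 0.6, 8.7]
opening: 0.0599
finger_force: 63.4
```

Emit:
send_rows --motion '[[[0,0,0.2,0,0,0,-0.2],[0,0,0.5,0,0,0,-0.2],[0,0,0.9,0,0,0,-0.2],[0,0,1.4,0,0,0,-0.2],[0,0,1.9,0,0,0,-0.2],[0.1,0.5,2,0,0,0,-0.2],[0.2,1.2,2,0,0,0,-0.2],[0.3,1.9,2,0,0,0,-0.2],[0.4,2.6,2,0,0,0,-0.2],[0.5,3.3,2,0,0,0,-0.2],[0.6,4,2,0,0,0,-0.2],[0.7,4.6,2,0,0,0,-0.2],[0.8,5.1,2,0,0,0,-0.2],[0.82,5.36,2,0,0,0,-0.2],[0.82,5.46,2,0,0,0,-0.2],[0.82,5.46,2,0,0,0,-0.2],[0.82,5.46,2,0,0,0,-0.2]]]'

```text
time_s: 8.5
tcp_pos: [0.5963, 0.1816, 0.1566]
tcp_rot: [0.0, 0.708, 0.706, -0.0]
wrist_force: [0.9, 0.2, -2.4]
opening: 0.0595
finger_force: 65.1
```

```bash
python3 - <<'E'
from h import *
print(state()["tcp_pos"],state()["opening"])
cups([(.596,.184)],dims=(.112,.197,.031,.030),n=1)
T=snapshot("side");b=cv2.resize(T["color"][80:190,190:300,::-1],None,fx=5,fy=5,interpolation=2);cv2.imwrite("pics/d.png",b)
E
```

```text
[0.59634852 0.18158015 0.15662405] 0.05952608332501599
cup_blue top 1 [0.5908 0.1651]
cup_blue side 1 [0.5932 0.1731]
```

View pics/d.png

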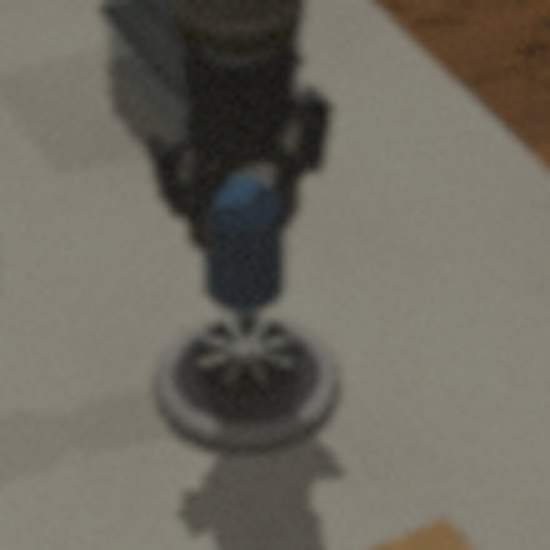

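The cup hangs upright at about (244,245), directly over the star at (245,345).

Emit:
send_rows --motion '[[[0,0,-0.3,0,0,0,-0.2],[0,0,-0.6,0,0,0,-0.2],[0,0,-0.9,0,0,0,-0.2],[0,0,-1.1,0,0,0,-0.2],[0,0,-1.25,0,0,0,-0.2],[0,0,-1.35,0,0,0,-0.2],[0,0,-1.43,0,0,0,-0.2],[0,0,-1.5,0,0,0,-0.2],[0,0,-1.55,0,0,0,-0.2],[0,0,-1.6,0,0,0,-0.2],[0,0,-1.6,0,0,0,-0.2]]]'

```text
time_s: 9.85
tcp_pos: [0.5963, 0.1835, 0.0776]
tcp_rot: [-0.0, 0.707, 0.707, 0.0]
wrist_force: [-5.8, -1.6, 10.1]
opening: 0.0596
finger_force: 66.3
```

Emit:
send_rows --motion '[[[0,0,-0.04,0,0,0,-0.2],[0,0,-0.07,0,0,0,-0.2],[0,0,-0.07,0,0,0,-0.2],[0,0,-0.07,0,0,0,-0.2]]]'

```text
time_s: 10.25
tcp_pos: [0.5966, 0.1837, 0.0773]
tcp_rot: [-0.001, 0.707, 0.707, 0.001]
wrist_force: [-18.9, -3.8, 39.0]
opening: 0.0592
finger_force: 69.2
```

Emit:
send_rows --motion '[[[0,0,0.02,0,0,0,-0.2],[0,0,0.02,0,0,0,-0.2],[0,0,0.02,0,0,0,-0.2],[0,0,0.02,0,0,0,-0.2],[0,0,0.02,0,0,0,-0.2],[0,0,0.02,0,0,0,-0.2],[0,0,0.02,0,0,0,-0.2],[0,0,0.02,0,0,0,-0.2],[0,0,0.02,0,0,0,-0.2]]]'

```text
time_s: 11.15
tcp_pos: [0.5965, 0.1836, 0.0774]
tcp_rot: [-0.0, 0.707, 0.707, 0.001]
wrist_force: [-14.1, -4.0, 30.9]
opening: 0.0596
finger_force: 68.3
```

```bash
python3 - <<'E'
from h import *
print(state()["tcp_pos"],state()["wrist_force"])
cups([(.596,.184)],dims=(.032,.117,.031,.030),n=1)
S=snapshot("side");b=cv2.resize(S["color"][80:190,190:300,::-1],None,fx=5,fy=5,interpolation=2);cv2.imwrite("pics/e.png",b)
# white tops nearby for bias, current
cups([(.557,-.1925),(.5735,-.2915)],False,n=1)
E
```

```text
[0.59652334 0.18362254 0.07738164] [-14.10145108  -3.98661131  30.94187199]
cup_blue top 1 [0.5881 0.1666]
cup_blue side 1 [0.5932 0.1779]
cup_white_a top 1 [ 0.5598 -0.1891]
cup_white_a top 1 [ 0.576 -0.292]
cup_white_a side 1 [ 0.5561 -0.1937]
cup_white_a side 1 [ 0.5715 -0.2916]
```

View pics/e.png

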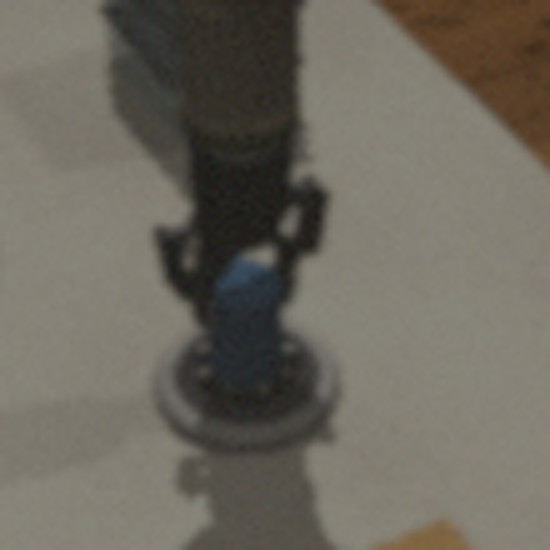

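```bash
python3 - <<'E'
from h import *
S=snapshot("side"); r=[x for x in regions_of("side","cup_blue")][0]; print(r["score"],r["extent"])
q=regions_of("side","rinser")[0]; print(q["extent"],q["score"])
for p in((.5936,.1817),(.596,.184)):
    for d in((.032,.117,.031,.03),(0,.018,.076,.076)):
        h=proj(S,cyl(*p,*d)); print(p,h.min(0).round(1),h.max(0).round(1))
h=proj(S,[[.5936,.1817,.032],[.6036,.1817,.032],[.5936,.1917,.032]]);print(h.round(2))
E
```

```text
0.71 [229.1, 131.8, 248.3, 157.1]
[222.8, 146.1, 258.3, 167.0] 0.83
(0.5936, 0.1817) [230.1 130.7] [246.  157.5]
(0.5936, 0.1817) [219.5 142. ] [257.1 171.3]
(0.596, 0.184) [230.4 130.2] [246.3 156.9]
(0.596, 0.184) [219.8 141.5] [257.4 170.7]
[[238.29 152.06]
 [240.48 151.23]
 [237.12 150.56]]
```

Emit:
send_rows --motion '[[[0,0,0.1,0,0,0,-0.2],[0,0,0.25,0,0,0,-0.2],[0,0,0.5,0,0,0,-0.2],[0,0,0.9,0,0,0,-0.2],[0,0,1.3,0,0,0,-0.2],[0,0,1.6,0,0,0,-0.2],[0,-0.5,1.6,0,0,0,-0.2],[0,-1.2,1.6,0,0,0,-0.2],[0.1,-1.9,1.6,0,0,0,-0.2],[0.1,-2.6,1.6,0,0,0,-0.2],[0.1,-3.3,1.6,0,0,0,-0.2],[0.1,-4,1.6,0,0,0,-0.2],[0.1,-4.6,1.6,0,0,0,-0.2],[0.1,-5.1,1.6,0,0,0,-0.2],[0.1,-5.4,1.6,0,0,0,-0.2],[0.1,-5.5,1.6,0,0,0,-0.2],[0.1,-5.5,1.6,0,0,0,-0.2],[0.1,-5.5,1.6,0,0,0,-0.2],[0.1,-5.5,1.6,0,0,0,-0.2]]]'

```text
time_s: 13.65
tcp_pos: [0.6014, -0.0898, 0.1537]
tcp_rot: [-0.0, 0.706, 0.708, 0.0]
wrist_force: [-0.0, -0.2, -1.6]
opening: 0.0595
finger_force: 65.2
```

Emit:
send_rows --motion '[[[0,-0.02,-0.3,0,0,0,-0.2],[0,-0.02,-0.7,0,0,0,-0.2],[0,-0.02,-1.1,0,0,0,-0.2],[0,-0.02,-1.4,0,0,0,-0.2],[0,-0.02,-1.6,0,0,0,-0.2],[0,-0.02,-1.7,0,0,0,-0.2],[0,-0.02,-1.78,0,0,0,-0.2],[0,-0.02,-1.83,0,0,0,-0.2],[0,-0.02,-1.87,0,0,0,-0.2],[0,-0.02,-1.9,0,0,0,-0.2],[0,-0.02,-1.92,0,0,0,-0.2],[0,-0.02,-1.93,0,0,0,-0.2],[0,-0.02,-1.93,0,0,0,-0.2]]]'

```text
time_s: 14.95
tcp_pos: [0.6013, -0.0925, 0.0577]
tcp_rot: [0.0, 0.707, 0.707, 0.0]
wrist_force: [-1.5, 0.6, 1.9]
opening: 0.0596
finger_force: 65.5
```

Emit:
send_rows --motion '[[[0,0,-0.01,0,0,0,-0.1],[0,0,-0.01,0,0,0,0.3],[0,0,-0.01,0,0,0,1],[0,0,0,0,0,0,1],[0,0,0,0,0,0,1],[0,0,0.1,0,0,0,1],[0,0,0.4,0,0,0,1],[0,0,0.9,0,0,0,1],[0,0,1.5,0,0,0,1],[0,0,2.1,0,0,0,1],[-0.2,-0.5,2.5,0,0,0,1],[-0.5,-1.2,2.5,0,0,0,1],[-0.88,-2,2.5,0,0,0,1],[-0.88,-2,2.5,0,0,0,1],[-0.88,-2,2.5,0,0,0,1],[-0.88,-2,2.5,0,0,0,1]]]'

```text
time_s: 16.55
tcp_pos: [0.5578, -0.1916, 0.183]
tcp_rot: [0.0, 0.707, 0.707, 0.0]
wrist_force: [-0.2, 0.7, 0.2]
opening: 0.0854
finger_force: 0.0
```

```bash
python3 - <<'E'
from h import *
print(state()["tcp_pos"])
cups([(.6015,-.092)],n=1);cups([(.557,-.1925),(.5735,-.2915)],False,n=1)
E
```

```text
[ 0.55783836 -0.19155293  0.18295554]
cup_blue top 1 [ 0.6007 -0.0887]
cup_blue side 1 [ 0.5979 -0.1067]
cup_white_a top 1 [ 0.5523 -0.1681]
cup_white_a top 1 [ 0.5718 -0.3032]
cup_white_a side 1 [ 0.5548 -0.1961]
cup_white_a side 1 [ 0.5722 -0.2943]
```

Emit:
send_rows --motion '[[[0,0,-0.5,0,0,0,1],[0,0,-1,0,0,0,1],[0,0,-1.4,0,0,0,1],[0,0,-1.7,0,0,0,1],[0,0,-2,0,0,0,1],[0,0,-2.25,0,0,0,1],[0,0,-2.46,0,0,0,1],[0,0,-2.46,0,0,0,1],[0,0,-2.46,0,0,0,-0.2],[0,0,-2.46,0,0,0,-0.2],[0,0,-2.46,0,0,0,-0.2],[0,0,-2.46,0,0,0,-0.2],[0,0,-2.46,0,0,0,-0.2],[0,0,-2.46,0,0,0,-0.2],[0,0,-2.46,0,0,0,-0.2]]]' --grip_force 30

```text
time_s: 18.45
tcp_pos: [0.558, -0.1928, 0.0605]
tcp_rot: [0.001, 0.707, 0.707, 0.001]
wrist_force: [-1.1, 0.1, 6.3]
opening: 0.0608
finger_force: 32.3
```

Emit:
send_rows --motion '[[[0.08,0,0,0,0,0,-0.2],[0.2,0,0,0,0,0,-0.2],[0.35,0,0,0,0,0,-0.2],[0.5,0,0,0,0,0,-0.2],[0.65,0,0,0,0,0,-0.2],[0.78,0,0,0,0,0,-0.2],[0.87,0,0,0,0,0,-0.2],[0.87,0,0,0,0,0,-0.2],[0.87,0,0,0,0,0,-0.2],[0.87,0,0,0,0,0,-0.2]]]'

```text
time_s: 19.45
tcp_pos: [0.6005, -0.1935, 0.0605]
tcp_rot: [0.0, 0.707, 0.707, -0.0]
wrist_force: [-4.1, -1.9, 8.4]
opening: 0.0602
finger_force: 32.4
```

Next I release, rise and move over the second white cup (.5735, -.2915).

Emit:
send_rows --motion '[[[0,0,0,0,0,0,0.2],[0,0,0,0,0,0,1],[0,0,0,0,0,0,1],[0,0,0,0,0,0,1],[0,0,0.1,0,0,0,1],[0,0,0.4,0,0,0,1],[0,0,0.9,0,0,0,1],[0,0,1.5,0,0,0,1],[0,0,2.1,0,0,0,1],[-0.2,-0.5,2.5,0,0,0,1],[-0.4,-1.2,2.5,0,0,0,1],[-0.54,-1.96,2.5,0,0,0,1],[-0.54,-1.96,2.5,0,0,0,1],[-0.54,-1.96,2.5,0,0,0,1],[-0.54,-1.96,2.5,0,0,0,1]]]'

```text
time_s: 20.95
tcp_pos: [0.5744, -0.2894, 0.1849]
tcp_rot: [0.0, 0.707, 0.708, 0.0]
wrist_force: [0.2, -0.4, -0.5]
opening: 0.0849
finger_force: 0.0
```

Emit:
send_rows --motion '[[[0,0,-0.5,0,0,0,1],[0,0,-1,0,0,0,1],[0,0,-1.4,0,0,0,1],[0,0,-1.7,0,0,0,1],[0,0,-2,0,0,0,1],[0,0,-2.25,0,0,0,1],[0,0,-2.5,0,0,0,1],[0,0,-2.5,0,0,0,1],[0,0,-2.5,0,0,0,-0.2],[0,0,-2.5,0,0,0,-0.2],[0,0,-2.5,0,0,0,-0.2],[0,0,-2.5,0,0,0,-0.2],[0,0,-2.5,0,0,0,-0.2],[0,0,-2.5,0,0,0,-0.2],[0,0,-2.5,0,0,0,-0.2]]]'

```text
time_s: 22.45
tcp_pos: [0.5744, -0.291, 0.0605]
tcp_rot: [0.001, 0.707, 0.707, 0.0]
wrist_force: [0.5, 0.7, 6.2]
opening: 0.0599
finger_force: 32.9
```

Slide +27 mm in x (0.54), release, rise and back the arm off.

Emit:
send_rows --motion '[[[0.08,0,0,0,0,0,-0.2],[0.2,0,0,0,0,0,-0.2],[0.33,0,0,0,0,0,-0.2],[0.45,0,0,0,0,0,-0.2],[0.54,0,0,0,0,0,-0.2],[0.54,0,0,0,0,0,-0.2],[0.54,0,0,0,0,0,-0.2],[0.54,0,0,0,0,0,0.2],[0.54,0,0,0,0,0,1],[0.54,0,0,0,0,0,1],[0.54,0,0,0,0,0,1],[0.54,0,0.1,0,0,0,1],[0.54,0,0.4,0,0,0,1],[0.54,0,0.9,0,0,0,1],[0.54,0,1.5,0,0,0,1],[0.54,0,2.2,0,0,0,1],[0.54,0,3,0,0,0,1]]]'

```text
time_s: 24.15
tcp_pos: [0.6003, -0.2905, 0.2115]
tcp_rot: [-0.0, 0.707, 0.707, -0.0]
wrist_force: [0.4, -0.5, 0.0]
opening: 0.0855
finger_force: 0.0
```

Emit:
send_rows --motion '[[[-1,2,0,0,0,0,1],[-2,4,0,0,0,0,1],[-2.5,6,0,0,0,0,1],[-2.5,8,0,0,0,0,1],[-2.5,10,0,0,0,0,1],[-2.5,10,0,0,0,0,1],[-2.5,10,0,0,0,0,1],[-2.5,10,0,0,0,0,1],[-2.5,10,0,0,0,0,1],[-2.5,10,0,0,0,0,1],[-2.5,10,0,0,0,0,1],[-2.5,10,0,0,0,0,1],[-2.5,10,0,0,0,0,1],[-2.5,10,0,0,0,0,1],[-2.5,10,0,0,0,0,1]]]'

```text
time_s: 25.65
tcp_pos: [0.4763, 0.208, 0.2097]
tcp_rot: [0.0, 0.708, 0.706, 0.0]
wrist_force: [0.4, -0.5, -0.3]
opening: 0.0853
finger_force: 0.0
```

```bash
python3 - <<'E'
from h import *
print(state()["tcp_pos"])
cups([(.6015,-.092)],n=2);cups([(.6015,-.1925),(.6015,-.2915)],False,n=2)
ims=[]
for c,(t,b,l,r),f in(("top",(150,220,240,350),4),("side",(170,280,230,340),3.2)):
    s=snapshot(c); ims.append(cv2.resize(s["color"][t:b,l:r,::-1],None,fx=f,fy=f,interpolation=2))
    hsv=cv2.cvtColor(s["color"],cv2.COLOR_RGB2HSV); g=regions_of(c,"board")[0]; l,t,r,b=map(int,g["extent"])
    m=((hsv[:,:,0]>5)&(hsv[:,:,0]<28)&(hsv[:,:,1]>90)).astype(np.uint8); k=np.zeros_like(m);k[t-4:b+5,l-4:r+5]=1
    m=cv2.morphologyEx(m*k,cv2.MORPH_OPEN,np.ones((3,3)));v,u=np.nonzero(m); P=np.array([atz(s,x,y,.012)[:2] for x,y in zip(u,v)])*1000
    print(c,cv2.minAreaRect(P.astype(np.float32)))
H=max(i.shape[0] for i in ims); cv2.imwrite("pics/f.png",np.hstack([cv2.copyMakeBorder(i,0,H-i.shape[0],0,0,0) for i in ims]))
E
```

```text
[0.4762553  0.20798658 0.20972928]
cup_blue top 2 [ 0.6025 -0.0897]
cup_blue side 2 [ 0.597  -0.0971]
cup_white_a top 2 [ 0.6017 -0.1904]
cup_white_a top 2 [ 0.6001 -0.2906]
cup_white_a side 2 [ 0.5975 -0.1956]
cup_white_a side 2 [ 0.5969 -0.295 ]
top ((572.36181640625, -189.16123962402344), (337.05657958984375, 168.86105346679688), 89.81192016601562)
side ((570.7222900390625, -194.52001953125), (338.3332214355469, 168.24600219726562), 89.80859375)
```

View pics/f.png

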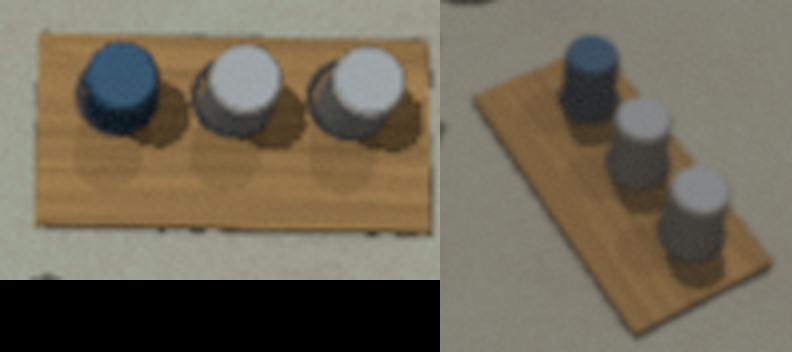

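The blue cup is at (120,75) and the white cups at (245,80) and (368,80) in the top view. All three sit on their discs with the rims showing evenly, within about 4 mm of centre.

```bash
python3 -c "
from cell import *
print(hand_in())"
```

```text
the job is handed in; nothing more can be done
None
```

The job is handed in, with no verdict returned: I pressed the blue cup on the rinser pad to its stop for about 1 s, and all three cups now stand on their cork discs, within about 4 mm of centre by camera.

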